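# Shift the test bench selector into its third slot and start the test

## Robot

A 6-joint arm with a two-finger parallel gripper is mounted at the origin on the work surface. World frame = base frame: x ahead of the robot, y to its left, z up, the work surface at z = 0. Lengths are in mm, angles in rad, forces in N, time in s.
With the tool pointing down it reaches from about 375 to 900 mm from the base axis. Payload 3.1 kg.
Tool frame: the origin (TCP) lies at the very end of the fingers, on their centre line; the grasp point (between the pads) lies bot.grasp_offset behind it (bot.grasp_offset is the distance from the TCP to the grasp point, in mm); z points along the fingers, y is the direction in which the jaws open and shut (so a half turn about z gives the same grasp; the last joint's range is limited). The gripper opens to 87 mm and grips with 3 to 60 N. Pads are 19 mm wide; open, the fingers measure 117 mm over their backs; the gripper's body (75 mm by 190 mm) begins 51 mm behind the grasp point.
Start: joints at [0.939, 0.527, 1.433, -0, 1.181, -0.178], TCP at [273.948, 561.738, 222.548] pointing down, gripper open.
Joint ranges: [-3.08, 3.08], [-0.75, 2.2], [0.22, 2.44], [-1.43, 4.57], [0, 2.65], [-2.85, 2.85]. Speed limits (rad/s): [2.79, 2.79, 3.14, 3.14, 3.14, 3.14].

## Interface

Orientations are given as a 3x3 rotation matrix whose columns are the frame's x, y, z axes.
In Python, from workcell import bot gives the robot as it stands.
- The arm moves only by the shell command python3 -m creep 'ROWS' [OPENING]. ROWS is JSON, a list that holds one entry, the list of rows, each a list of 6 numbers: the shift along the tool's x, y, z in cm, then the turn, a rotation vector about the tool's x, y, z in degrees. In form: [[[dx, dy, dz, wx, wy, wz], ...]]. A call has 1 to 8 rows; each row is the pose to reach, as a shift and turn from the pose measured when the call began, along the tool's axes at that moment; what a row does not reach only later rows make up. A row lasts 1/12 s, in which the tool goes at most 41.7 mm and 7.16 degrees, less where a joint would pass 70% of its speed; a pose out of reach is approached as far as the arm can. A call with a gripper value outside its range is refused whole. OPENING is the closure in counts, from 0 (fully open) to 255 (shut), set as the call begins (- or left out, the last holds). The fingers move at their own pace and stop on an object; the grip force is fixed at half the most. Time passes only in rows, so rows that repeat a pose let the fingers close. It gives the time, the measured TCP pose, the force and the opening at its end, in the units of the state.
- bot.sense(): the state, without advancing time (a new reading comes with each control period).
- bot.capture(name): name is "scene" or "top"; returns a dict with "img" (384x512x3 uint8, red, green, blue), "fx", "fy", "cx", "cy" (pixels), "R" (3x3) and "t" (3): a world point X has camera coordinates R X + t. Camera axes: x right, y down, z forward; pixel columns grow to the right and rows downward; lengths in mm; the calibration is good to about 2 mm. A picture is of the moment at which its call begins. There is no depth.
- bot.job_done(): hands the job in, once; it reports no verdict.
Trained networks look in the newest picture that a camera, given by its name, has taken for a name from the list of things; names that differ only in an ending like _2 or _b are one class to them, and where a whole thing is asked for, a point or a joint stands for the part that bears it (a point fixed in the world has none). Each returns a list of dicts, best first, with "score" (0 to 1); they miss things now and then, are a little off and sometimes report something else, mostly with a low value. They report only what shows in the picture. A call takes as long as a camera call.
- bot.find_in(target, camera): "bbox" ([centre column, centre row, width, height] in pixels, round what is visible of it).
The state is a dict: "t": time; "qpos": joint angles; "joint_velocities": joint speeds; "effort": joint torques, N m; "eef_pos": TCP position; "ee_rot": TCP orientation; "contact_force": force on the tool from outside, world axes, zero at the start; "wrist_torque": the same for the moment, N m; "opening": finger opening in mm.
Only numpy, scipy, OpenCV 4.12 (cv2) and the standard library are available. Lean on these libraries where they do the work, as an engineer would, in place of code of your own. Each camera call takes 0.05 s, during which the arm holds its last target.

## Task

Set the breathing-valve test bench for the leak test: with closed fingertips, push the red-knobbed lever of the blue selector box through its H-shaped gate - into the cross channel, across to the right, then fully forward (away from the robot) into the third slot, marked with three dots. Then press the green start button fully down and let go, leaving the lever in the third slot. Do not grip the lever or let its knob come between the fingers, do not press the red button, and leave everything else on the table where it is.

Things in the scene. Friction and masses are not known exactly. Their poses are not given: they have to be found in the camera images.
- selector: blue box, 200 (x) x 180 (y) x 100 mm high, fixed to the table; origin at the centre of its underside. Its x axis points forward (away from the robot; the box may be turned by up to 0.35 rad), y to its left, z up. The H-shaped gate is in its aluminium top; a 12 mm steel stick comes up through it, pivoted 5 mm above the table at the middle of the box
- gate (a point): middle of the gate, on the box top. Two slots run along box x, centred 21 mm left (+y) and right (-y) of here, joined here by one cross channel along y. Dots mark the slot ends: 1 front left, 2 rear left, 3 front right, 4 rear right (front is +x). Metal islands between the slots stop the stick: it can change sides only with foreaft within about 0.04 rad of 0
- slot3 (a point): where the stick passes the box top when fully forward in the third slot, 28 mm forward and 21 mm right of the gate's middle
- lever_knob (a point): centre of the lever's red knob, 165 mm from the pivot along the stick (170 mm above the table when upright). The knob is an upright capsule, 32 mm in diameter and 62 mm long overall (31 mm either way of this point along the stick), with bare stick below it. It starts somewhere in the left-hand slots
- across (a joint): sideways tilt of the lever, rad: 0 middle, about +0.19 to +0.24 (stop) in the right slots (box -y), -0.19 to -0.24 in the left slots. Knob in the box frame is at y = -165 mm x cos(foreaft) x sin(across). Stays where it is left; about 1.5 N at the knob moves it
- foreaft (a joint): fore and aft tilt of the lever, rad: 0 in the cross channel, +0.28 (stop) fully forward (box +x), -0.28 (stop) fully back. Knob in the box frame is at x = 165 mm x sin(foreaft). Stays where it is left; about 1.5 N at the knob moves it. The lever starts anywhere between -0.26 and +0.26 in the left slot
- start_top (a point): centre of the top face of the green start button (36 mm in diameter, moves straight down, 68 mm above the table when up) on a grey block 90 x 90 x 50 mm fixed to the table; to the left or the right of the selector
- start (a joint): travel of the green button, m: 0 up, 0.006 fully down; sprung, 1.5 N to begin and 5 N fully down
- stop_top (a point): centre of the top face of the red stop button, built like the green one, on a block of its own on the other side of the selector; not to be pressed
- stop (a joint): travel of the red button, m: 0 up, 0.006 fully down
- mug: white mug, 80 mm wide, 85 mm tall; loose, to be left alone. Origin: centre of its underside
- coupling: brass pipe coupling standing upright, 40 mm wide, 58 mm tall; loose, to be left alone. Origin: centre of its underside
- gauge: round black pressure gauge lying face up, 60 mm wide, 28 mm tall; loose, to be left alone. Origin: centre of its underside
- screwdriver: screwdriver with a blue handle, lying flat, about 200 mm long; loose, to be left alone. Origin: middle of its length, on its underside
- dust_cap: yellow plastic dust cap, 32 mm wide, 32 mm tall; loose, to be left alone. Origin: centre of its underside

How it is judged (in metres and radians):
On the way, in this order (a step that is already met when the one before it is completed fails the run):
1. the lever is moved through the cross channel to the right side, not yet in a right-hand slot (value of joint across above 0.15 rad and value of joint foreaft between -0.12 and 0.12 rad).
2. the lever is fully forward in the third slot (value of joint across above 0.16 rad and value of joint foreaft above 0.22 rad), for 0.2 s.
3. the green button is pressed down (value of joint start above 0.0045 m).
4. the green button is let up again (value of joint start below 0.0015 m), for 0.1 s.
At the end, for the whole second after the job is handed in: the lever rests in the third slot (across above 0.16 rad, foreaft above 0.22 rad of 0.28), the green button has been pressed after that (at least 4.5 of 6 mm) and is up again, the red one is up, and every loose thing is within 20 mm of where it stood (all of step 2 and velocity of joint foreaft between -0.05 and 0.05 rad/s and value of joint each of start, stop below 0.0015 m and distance of each of mug, coupling, gauge, screwdriver, dust_cap from where it was at the start of the episode below 0.02 m); the robot touches nothing.
It fails at once if the knob comes between the fingers (gripped or caged) (horizontal distance between the grasp point and lever_knob below 0.02 m and distance between the grasp point and lever_knob below 0.035 m).
It fails at once if the green button is pressed while the lever is not in the third slot (value of joint start above 0.003 m and not (value of joint across above 0.16 rad and value of joint foreaft above 0.22 rad)).
It fails at once if the red button is pressed (value of joint stop above 0.003 m).
It fails at once if a loose thing on the table is pushed or lifted (distance of any of mug, coupling, gauge, screwdriver, dust_cap from where it was at the start of the episode above 0.02 m).
It also fails if it takes over 61 s, if anything falls off the work surface, if the arm or the gripper's body presses on something with over 40 N, if the wrist force passes 120 N, or if a joint passes its speed limit or range.

## Working session

There is one attempt and no reset: what is moved stays moved. The work goes in short steps, Python scripts to look and compute and a shell command to move; the robot and the scene stay as the last step left them, time stands still between calls to the robot, and variables do not carry over. Pictures are saved under pics/ and viewed, and the job is handed in when it is done.

```bash
mkdir -p pics; ls; python3 - <<'E'
from workcell import bot
import cv2,numpy as np
print(bot.grasp_offset)
s=bot.sense()
for k,v in s.items(): print(k,np.round(v,3).tolist())
for c in("scene","top"):
    d=bot.capture(c); cv2.imwrite(f"pics/{c}0.png",cv2.cvtColor(d["img"],cv2.COLOR_RGB2BGR))
    print(c,d["fx"],d["fy"],d["cx"],d["cy"],np.round(d["R"],4).tolist(),np.round(d["t"],1).tolist())
    for n in["selector","lever_knob","start_top","stop_top","mug","coupling","gauge","screwdriver","dust_cap"]:
        print(n,[(np.round(o["bbox"],1).tolist(),round(o["score"],2)) for o in bot.find_in(n,c)[:2]])
E
```

```text
pics
18.700000000000003
t 0.0
qpos [0.939, 0.528, 1.434, -0.0, 1.181, -0.179]
joint_velocities [-0.001, 0.002, 0.001, 0.001, -0.001, -0.0]
effort [0.002, -44.004, -17.66, 0.063, 0.058, -0.0]
eef_pos [273.525, 561.162, 221.566]
ee_rot [[-0.899, 0.438, -0.001], [0.438, 0.899, -0.002], [0.0, -0.002, -1.0]]
contact_force [-0.561, -0.221, 0.91]
wrist_torque [0.019, -0.028, -0.027]
opening 87.271
scene 378.8755734329057 378.8755734329057 255.27451602698147 193.119957135952 [[0.0324, 0.9994, -0.0088], [0.7654, -0.0305, -0.6428], [-0.6428, 0.0141, -0.7659]] [51.8, -399.7, 1465.4]
selector [([275.6, 192.8, 88.0, 93.1], 0.81)]
lever_knob [([284.8, 168.1, 21.4, 36.6], 0.72), ([236.3, 269.0, 22.3, 22.3], 0.33)]
start_top [([164.4, 165.9, 11.4, 7.1], 0.56), ([284.3, 168.0, 16.4, 35.2], 0.45)]
stop_top [([393.6, 169.4, 13.5, 15.1], 0.4)]
mug [([410.5, 223.4, 45.4, 45.9], 0.91)]
coupling [([340.3, 261.8, 19.2, 26.5], 0.57), ([272.4, 193.5, 83.6, 89.8], 0.34)]
gauge [([235.6, 268.6, 21.9, 22.2], 0.75)]
screwdriver [([393.8, 166.9, 14.4, 9.8], 0.72), ([114.2, 208.1, 19.7, 56.0], 0.7)]
dust_cap [([286.1, 167.6, 18.5, 34.3], 0.68), ([190.6, 236.0, 14.1, 19.4], 0.57)]
top 441.71869457691224 441.71869457691224 256.5523847275512 187.52571423027018 [[0.0126, -0.9999, -0.0052], [-0.9988, -0.0123, -0.048], [0.048, 0.0058, -0.9988]] [-73.6, 616.5, 1348.3]
selector [([241.8, 202.9, 73.3, 86.1], 0.59)]
lever_knob [([232.3, 212.4, 13.8, 12.3], 0.71), ([122.3, 230.1, 15.3, 12.0], 0.25)]
start_top [([350.6, 243.3, 16.1, 9.8], 0.53)]
stop_top [([121.8, 231.6, 13.2, 13.1], 0.71)]
mug [([121.8, 166.3, 41.5, 21.0], 0.9)]
coupling [([192.8, 133.4, 12.3, 14.6], 0.45), ([318.5, 172.4, 11.0, 12.1], 0.18)]
gauge [([280.7, 138.9, 22.6, 23.2], 0.73)]
screwdriver [([387.9, 208.5, 11.9, 61.6], 0.66)]
dust_cap []
```

```bash
python3 - <<'E'
import cv2
for c,(x0,y0,x1,y1) in(("scene",(80,90,480,320)),("top",(70,90,430,300))):
    im=cv2.imread(f"pics/{c}0.png")
    cv2.imwrite(f"pics/{c}0z.png",cv2.resize(im[y0:y1,x0:x1],None,fx=2,fy=2,interpolation=cv2.INTER_CUBIC))
E
```

```text
(no output)
```

View pics/scene0.png

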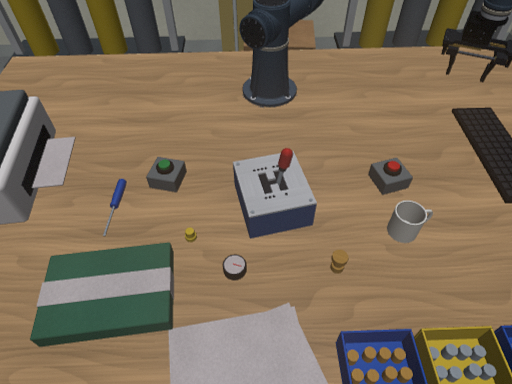

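View pics/scene0z.png

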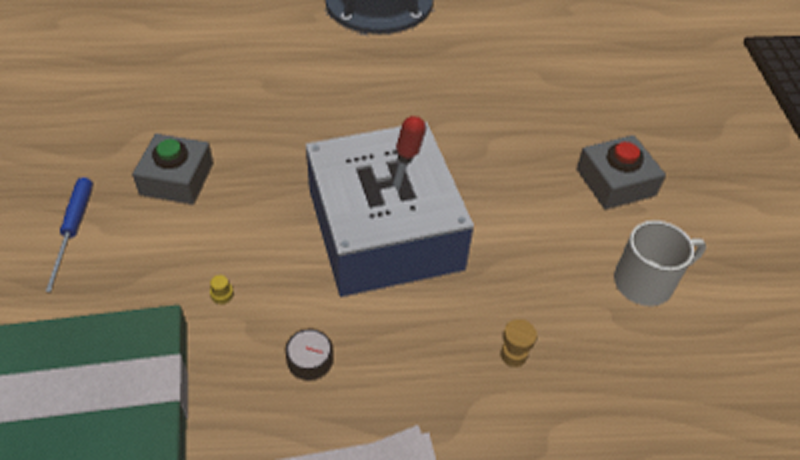

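View pics/top0z.png

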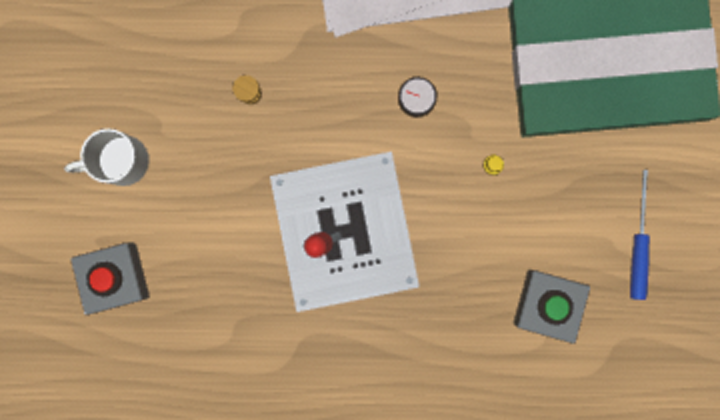

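The scene view shows the selector near (275,190), with the lever knob at (285,160) in the left slot. The green button is at (164,166) and the red at (394,168). In the top view the knob is at (228,212), leaning left, with the plate corners at about (205,179), (265,166), (279,233) and (218,245).

```bash
cat >h.py <<'E'
import numpy as np,cv2
from workcell import bot
def ray(d,u,v):
    r=d["R"].T@np.array([(u-d["cx"])/d["fx"],(v-d["cy"])/d["fy"],1.]); return -d["R"].T@d["t"],r
def atz(d,u,v,z):
    o,r=ray(d,u,v); return o+r*(z-o[2])/r[2]
def tri(d1,p1,d2,p2):
    o1,r1=ray(d1,*p1);o2,r2=ray(d2,*p2)
    k=np.linalg.lstsq(np.c_[r1,-r2],o2-o1,rcond=None)[0]; a=o1+k[0]*r1;b=o2+k[1]*r2
    return (a+b)/2,np.linalg.norm(a-b)
def proj(d,X):
    c=d["R"]@np.array(X)+d["t"]; return d["fx"]*c[0]/c[2]+d["cx"],d["fy"]*c[1]/c[2]+d["cy"]
def blob(d,kind,box):
    h=cv2.cvtColor(d["img"],cv2.COLOR_RGB2HSV).astype(int);H,S,V=h[...,0],h[...,1],h[...,2]
    m={"red":((H<8)|(H>172))&(S>150)&(V>60),"green":(H>45)&(H<85)&(S>90)&(V>50),"plate":(S<40)&(V>135)}[kind]
    M=np.zeros(m.shape,np.uint8);x0,y0,x1,y1=box;M[y0:y1,x0:x1]=m[y0:y1,x0:x1]
    n,l,st,ce=cv2.connectedComponentsWithStats(M)
    i=1+np.argmax(st[1:,4]); return l==i,st[i],ce[i]
def knob(d,box):
    m,st,c=blob(d,"red",box); return m,st,c
def box_R(yaw): c,s=np.cos(yaw),np.sin(yaw); return np.array([[c,-s,0],[s,c,0],[0,0,1]])
def knobpos(o,yaw,a,f):
    p=165*np.array([np.sin(f),-np.cos(f)*np.sin(a),np.cos(f)*np.cos(a)])+[0,0,5]
    return box_R(yaw)@p+o
E
python3 - <<'E'
from h import *
s=bot.capture("scene");t=bot.capture("top")
for n,d,b in(("top",t,(190,150,290,260)),("scene",s,(220,140,330,245))):
    m,st,c=blob(d,"plate",b)
    cs,_=cv2.findContours(m.astype(np.uint8),0,2); hull=cv2.convexHull(cs[0] if len(cs)==1 else max(cs,key=len))
    q=cv2.approxPolyDP(hull,8,True)[:,0].astype(float)
    print(n,st,q.tolist())
    P=np.array([atz(d,u,v,100) for u,v in q]); print(P.round(1).tolist(),P.mean(0))
    r=cv2.minAreaRect(np.array([atz(d,u,v,100)[:2] for u,v in hull[:,0]],np.float32)); print("rect",r)
for k,bt,bs in(("red",(100,210,150,250),(375,155,415,185)),("green",(325,220,370,265),(150,150,185,180))):
    ct=blob(t,k,bt); cs=blob(s,k,bs); print(k,ct[1],cs[1],tri(t,ct[2],s,cs[2]),atz(t,*ct[2],68),atz(s,*cs[2],66))
ct=blob(t,"red",(205,190,260,240));cs=blob(s,"red",(260,140,310,190));print("knob",ct[1:],cs[1:],tri(t,ct[2],s,cs[2]))
for n,b in (("mug",(121.8,166.3)),("gauge",(280,139)),("coup",(193,133)),("scrd",(388,208)),("cap",(317,172))): print(n,atz(t,*b,20))
E
```

```text
top [ 205  166   75   80 3689] [[265.0, 166.0], [279.0, 232.0], [218.0, 245.0], [205.0, 178.0]]
[[676.1, -90.1, 100.0], [486.0, -132.6, 100.0], [446.5, 42.4, 100.0], [639.1, 83.3, 100.0]] [561.90016133 -24.25824616 100.        ]
rect ((561.3668823242188, -24.445228576660156), (200.42250061035156, 180.24240112304688), 12.08409309387207)
scene [ 233  151   84   66 2961] [[293.0, 151.0], [316.0, 202.0], [249.0, 216.0], [233.0, 162.0]]
[[448.0, 44.3, 100.0], [639.6, 85.3, 100.0], [677.7, -88.7, 100.0], [485.7, -129.9, 100.0]] [562.72394242 -22.2430359  100.        ]
rect ((561.6839599609375, -22.32611846923828), (200.37734985351562, 179.80194091796875), 12.194231986999512)
red [115 224  12  12 122] [387 161  13  11 106] (array([486.06873223, 335.68884835,  64.83007056]), np.float64(0.6975277511390643)) [486.15602092 334.34336343  68.        ] [487.16320351 335.45160846  66.        ]
green [342 238  13  12 121] [158 160  12  10  95] (array([ 453.00231789, -337.18514358,   65.90299577]), np.float64(1.6203560960208276)) [ 453.24670486 -337.58273586   68.        ] [ 453.15154118 -336.31699737   66.        ]
knob (array([223, 207,  11,  11,  94], dtype=int32), array([227.80851064, 212.18085106])) (array([279, 148,  13,  20, 164], dtype=int32), array([285.5       , 156.64634146])) (array([541.66822557,  10.79929462, 170.45680221]), np.float64(0.2011512345640079))
mug [677.57422613 350.63886694  20.        ]
gauge [ 768.07546215 -136.4643161    20.        ]
coup [783.6004249  132.81755609  20.        ]
scrd [ 559.33533022 -469.15697197   20.        ]
cap [ 667.23856747 -251.27585462   20.        ]
```

```bash
cat >>h.py <<'E'
from scipy.optimize import minimize
from scipy.spatial.transform import Rotation as Ro
O=np.array([561.5,-23.4,0]);YAW=0.212;B=box_R(YAW)
g=np.random.default_rng(0).normal(size=(400,3));SPH=16*g/np.linalg.norm(g,axis=1)[:,None]
def sil(d,a,f):
    k=knobpos(O,YAW,a,f);ax=k-O-[0,0,5];ax/=np.linalg.norm(ax)
    P=np.r_[SPH+k+15*ax,SPH+k-15*ax];c=P@d["R"].T+d["t"]
    uv=np.c_[d["fx"]*c[:,0]/c[:,2]+d["cx"],d["fy"]*c[:,1]/c[:,2]+d["cy"]]
    m=np.zeros((384*4,512*4),np.uint8);cv2.fillConvexPoly(m,cv2.convexHull(np.round(uv*4+1.5).astype(np.int32)),1)
    return cv2.resize(m.astype(np.float32),(512,384),interpolation=cv2.INTER_AREA)
def fitlever(cams,x0=(0,0)):
    ms=[(d,blob(d,"red",(195,180,285,245) if n=="top" else (235,125,335,200))[0]) for n,d in cams]
    cost=lambda p:sum(np.abs(sil(d,*p)-m).sum()/m.sum() for d,m in ms)
    best=min(((cost((a,f)),a,f) for a in np.arange(-.24,.25,.06) for f in np.arange(-.28,.29,.07)))
    r=minimize(cost,best[1:],method="Nelder-Mead",options=dict(initial_simplex=[best[1:],(best[1]+.04,best[2]),(best[1],best[2]+.04)]))
    return r.x.round(3),round(r.fun,3),[len(ms)]
def lever():
    c=[(n,bot.capture(n)) for n in("scene","top")]
    for q in (c,c[:1],c[1:]): print("lever a,f",[n for n,_ in q],*fitlever(q)[:2])
    return c
def rows(target,R=None):
    s=bot.sense();R0=np.array(s["ee_rot"]);sh=R0.T@(np.array(target)-s["eef_pos"])/10
    w=Ro.from_matrix(R0.T@(R if R is not None else R0)).as_rotvec(degrees=True)
    print("shift cm",sh.round(2),"rot",w.round(2),"rows",np.linalg.norm(sh)*10/41.7,np.linalg.norm(w)/7.16)
RT=np.c_[B[:,1],B[:,0],[0,0,-1]]   # tool x=box y, tool y=box x
def inbox(p): return B.T@(np.array(p)-O)
def w(x,y,z): return O+B@np.array([x,y,z])
def st():
    s=bot.sense();print("t",round(float(s["t"]),2),"box",inbox(s["eef_pos"]).round(1),"F box",(B.T@np.array(s["contact_force"])).round(1),"open",round(float(s["opening"]),1),"fz",s["contact_force"][2].round(1))
E
python3 - <<'E'
from h import *
lever(); rows(w(-65,37,222),RT); st()
E
```

```text
lever a,f ['scene', 'top'] [-0.213 -0.078] 1.033
lever a,f ['scene'] [-0.216 -0.08 ] 0.457
lever a,f ['top'] [-0.208 -0.068] 0.569
shift cm [-44.1  -41.09   0.06] rot [-0.    0.   51.85] rows 14.45463919227085 7.241946025099392
t 1.2 box [-158.   632.5  222.5] F box [-0.2 -0.2 -0.5] open 87.0 fz -0.5
```

```bash
python3 -m creep '[[[-3,-2.8,0,0,0,6.5],[-6,-5.6,0,0,0,13],[-9,-8.4,0,0,0,19.5],[-12,-11.2,0,0,0,26],[-15,-14,0,0,0,32.5],[-18,-16.8,0,0,0,39],[-21,-19.6,0,0,0,45.5],[-24,-22.4,0,0,0,51.8]]]' 255
python3 -c "
from h import *
rows(w(-65,37,222),RT); st()"
```

```text
t: 1.87
eef_pos: [391.9, 253.5, 222.9]
ee_rot: [[-0.206, 0.978, 0.001], [0.978, 0.206, 0.0], [0.0, 0.001, -1.0]]
contact_force: [0.7, 0.3, -0.1]
opening: 41.9
shift cm [-26.92   4.37   0.09] rot [ 0.05 -0.   -0.24] rows 6.53953814157738 0.03417937285449868
t 1.87 box [-107.6  306.4  222.9] F box [ 0.8  0.1 -0.1] open 41.9 fz -0.1
```

```bash
python3 -m creep '[[[-3.5,0.5,0,0,0,0],[-7,1,0,0,0,0],[-11,1.5,0,0,0,0],[-15,2,0,0,0,0],[-19,3,0,0,0,0],[-23,3.7,0,0,0,0],[-26,4.3,0,0,0,0],[-26.9,4.4,0.1,0,0,0]]]'
python3 -c "
from h import *
rows(w(-65,37,158),RT); st()"
```

```text
t: 2.53
eef_pos: [493.7, -5.2, 222.5]
ee_rot: [[-0.202, 0.979, 0.005], [0.979, 0.202, -0.002], [-0.003, 0.005, -1.0]]
contact_force: [0.4, -0.1, 1.1]
opening: 0.7
shift cm [ 0.51 -0.29  6.45] rot [ 0.27  0.18 -0.48] rows 1.5524907143006499 0.08078048889247821
t 2.53 box [-62.5  32.  222.5] F box [ 0.4 -0.2  1.1] open 0.7 fz 1.1
```

```bash
python3 -m creep '[[[0.3,-0.2,2,0,0,0],[0.5,-0.3,4.5,0,0,0],[0.5,-0.3,6.2,0,0,0],[0.5,-0.3,6.4,0,0,0],[0.5,-0.3,6.4,0,0,0]]]'
python3 -c "
from h import *
st(); c=lever()
d=c[0][1]; cv2.imwrite('pics/a1.png',cv2.resize(cv2.cvtColor(d['img'],cv2.COLOR_RGB2BGR)[80:260,180:380],None,fx=3,fy=3))
d=c[1][1]; cv2.imwrite('pics/a1t.png',cv2.resize(cv2.cvtColor(d['img'],cv2.COLOR_RGB2BGR)[140:280,160:320],None,fx=4,fy=4))
rows(w(-31,37,158),RT)"
```

```text
t: 2.95
eef_pos: [489.1, -0.4, 157.7]
ee_rot: [[-0.203, 0.979, 0.002], [0.979, 0.203, -0.001], [-0.002, 0.002, -1.0]]
contact_force: [-0.6, -0.4, 0.8]
opening: 0.8
t 2.95 box [-66.   37.7 157.7] F box [-0.7 -0.3  0.8] open 0.8 fz 0.8
lever a,f ['scene', 'top'] [-0.215 -0.072] 1.044
lever a,f ['scene'] [-0.234 -0.082] 0.381
lever a,f ['top'] [-0.208 -0.073] 0.642
shift cm [0.03 3.35 0.15] rot [ 0.35  0.21 -0.45] rows 0.8040367210192518 0.08445825486612063
```

View pics/a1.png

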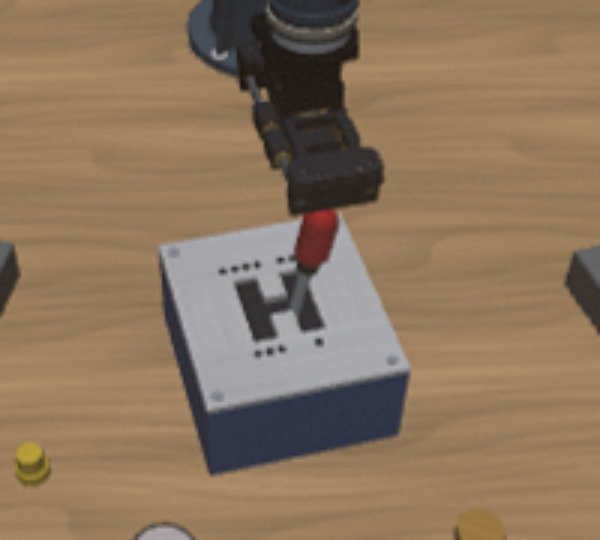

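View pics/a1t.png

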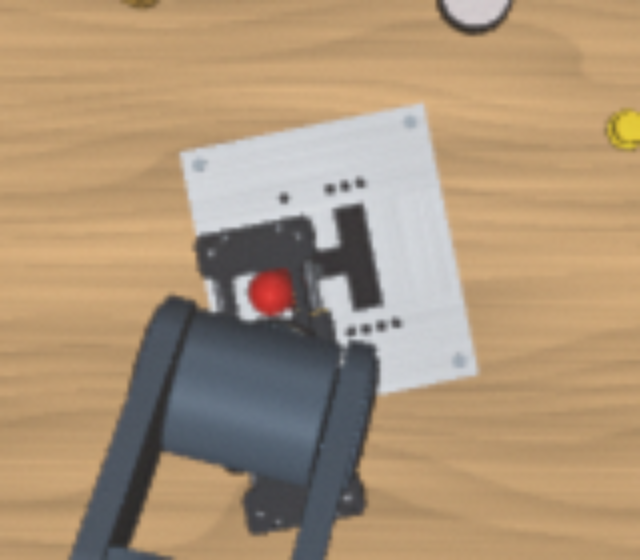

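```bash
python3 -m creep '[[[0,0.4,-0.5,0,0,-0.4],[0,1,-1,0,0,-0.4],[0,1.7,-1,0,0,-0.4],[0,2.2,-1,0,0,-0.4],[0,2.6,-1,0,0,-0.4],[0,2.8,-1,0,0,-0.4],[0,2.8,-1,0,0,-0.4]]]'
python3 -c "
from h import *
st(); c=lever()
rows(w(-33,37,168),RT)"
```

```text
t: 3.63
eef_pos: [518.1, 5.0, 169.3]
ee_rot: [[-0.21, 0.978, 0.006], [0.978, 0.21, -0.002], [-0.004, 0.005, -1.0]]
contact_force: [-0.6, 0.2, 0.2]
opening: 0.3
t 3.63 box [-36.5  36.9 169.3] F box [-0.5  0.4  0.2] open 0.3 fz 0.2
lever a,f ['scene', 'top'] [ 0.036 -0.013] 26.804
lever a,f ['scene'] [-0.18  0.04] 1.179
lever a,f ['top'] [ 0.036 -0.013] 23.662
shift cm [0.01 0.38 0.12] rot [ 0.31  0.2  -0.05] rows 0.09426308902563059 0.0522946731274047
```

```bash
cat >>h.py <<'E'
def pic(name,cam="scene"):
    d=bot.capture(cam); b=(80,260,180,380) if cam=="scene" else (140,280,160,320)
    cv2.imwrite(f'pics/{name}.png',cv2.resize(cv2.cvtColor(d['img'],cv2.COLOR_RGB2BGR)[b[0]:b[1],b[2]:b[3]],None,fx=4,fy=4,interpolation=cv2.INTER_CUBIC)[:600,:800]); return d
E
python3 -c "
from h import *
pic('a2')"
```

```text
(no output)
```

View pics/a2.png

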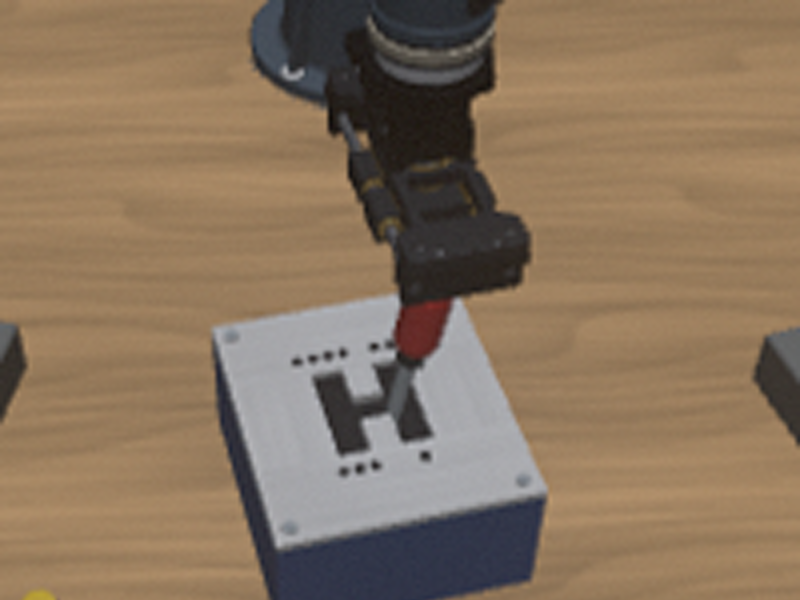

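```bash
cat >>h.py <<'E'
def occfit(d,box=(235,125,335,215),arange=(-.24,.241)):
    m,_,_=blob(d,"red",box);V=d["img"].max(2);free=(V<75)&~m
    free=cv2.dilate(free.astype(np.uint8),np.ones((3,3)))>0;free&=~m
    def cost(p):
        s=sil(d,*p); return (np.abs(s-m)*~free).sum()/m.sum()+1e3*(max(0,abs(p[0])-.245)+max(0,abs(p[1])-.29))+.05*(s*free).sum()/m.sum()
    c=sorted((cost((a,f)),a,f) for a in np.arange(*arange,.02) for f in np.arange(-.28,.281,.02))
    b=c[0][1:];r=minimize(cost,b,method="Nelder-Mead",options=dict(initial_simplex=[b,(b[0]+.03,b[1]),(b[0],b[1]+.03)]))
    print("occ a,f",r.x.round(3),round(r.fun,3),m.sum())
E
python3 -c "
from h import *
d=bot.capture('scene');occfit(d,arange=(-.24,-.18))"
```

```text
occ a,f [-0.23  -0.098] 0.286 108
```

```bash
python3 -m creep '[[[0,0.2,0.1,0,0,0],[0,0.4,0.1,0,0,0],[0,0.4,0.1,0,0,0],[0,0.4,0.1,0,0,0]]]'; python3 -c "
from h import *
st()"; python3 -m creep '[[[0,-1,0,0,0,0],[0,-3,0,0,0,0],[0,-5,0,0,0,0],[0,-5,0,0,0,0]]]'
python3 -c "
from h import *
st(); c=lever();pic('a3')"
```

```text
t: 4.17
eef_pos: [521.5, 5.8, 168.0]
ee_rot: [[-0.209, 0.978, 0.006], [0.978, 0.209, -0.002], [-0.003, 0.005, -1.0]]
contact_force: [-0.9, -1.0, 0.2]
opening: 0.7
t 4.17 box [-32.9  36.9 168. ] F box [-1.1 -0.8  0.2] open 0.7 fz 0.2
t: 4.5
eef_pos: [467.6, -4.2, 167.2]
ee_rot: [[-0.209, 0.978, -0.0], [0.978, 0.209, -0.001], [-0.001, -0.001, -1.0]]
contact_force: [-1.1, 0.6, -0.4]
opening: 0.6
t 4.5 box [-87.8  38.5 167.2] F box [-1.   0.9 -0.4] open 0.6 fz -0.4
lever a,f ['scene', 'top'] [ 0.036 -0.013] 116.714
lever a,f ['scene'] [-0.224 -0.042] 0.452
lever a,f ['top'] [ 0.036 -0.013] 114.312
```

View pics/a3.png

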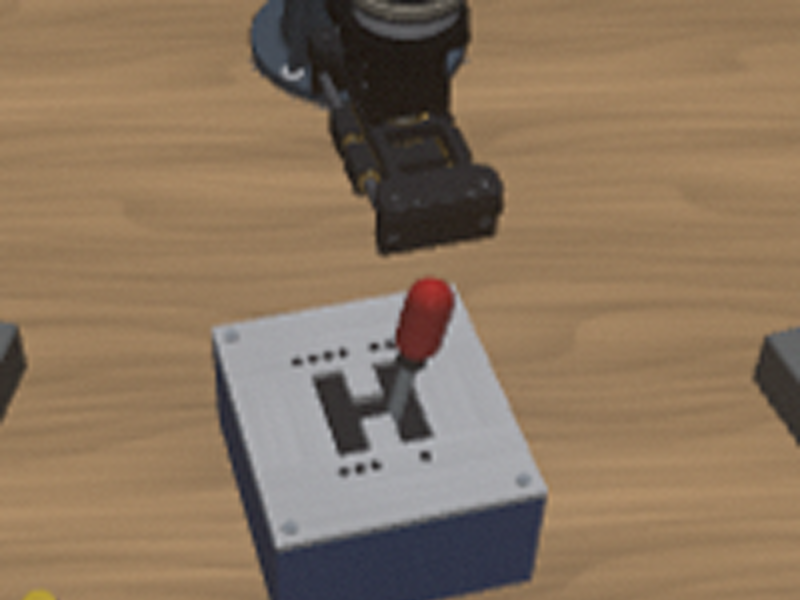

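```bash
python3 -m creep '[[[-0.1,2,-0.1,0,0,0],[-0.1,4.5,-0.1,0,0,0],[-0.1,5.6,-0.1,0,0,0],[-0.1,6,-0.1,0,0,0],[-0.1,6.1,-0.1,0,0,0],[-0.1,6.1,-0.1,0,0,0]]]'; python3 -c "
from h import *
st()"; python3 -m creep '[[[0,-1,0,0,0,0],[0,-3,0,0,0,0],[0,-5,0,0,0,0],[0,-5,0,0,0,0]]]'
python3 -c "
from h import *
st(); c=lever();pic('a4')"
```

```text
t: 5.15
eef_pos: [533.6, 6.9, 169.4]
ee_rot: [[-0.209, 0.978, 0.008], [0.978, 0.209, -0.002], [-0.004, 0.007, -1.0]]
contact_force: [0.0, -0.4, -0.3]
opening: 0.3
t 5.15 box [-20.9  35.5 169.4] F box [-0.  -0.4 -0.3] open 0.3 fz -0.3
t: 5.48
eef_pos: [478.3, -3.1, 168.4]
ee_rot: [[-0.209, 0.978, 0.0], [0.978, 0.209, -0.001], [-0.001, 0.0, -1.0]]
contact_force: [-0.3, 0.2, 0.5]
opening: 0.4
t 5.48 box [-77.1  37.4 168.4] F box [-0.3  0.3  0.5] open 0.4 fz 0.5Traceback (most recent call last):
  File "<string>", line 3, in <module>
    st(); c=lever();pic('a4')
            ~~~~~^^
  File "h.py", line 43, in lever
    for q in (c,c[:1],c[1:]): print("lever a,f",[n for n,_ in q],*fitlever(q)[:2])
                                                                  ~~~~~~~~^^^
  File "h.py", line 36, in fitlever
    ms=[(d,blob(d,"red",(195,180,285,245) if n=="top" else (235,125,335,200))[0]) for n,d in cams]
           ~~~~^^^^^^^^^^^^^^^^^^^^^^^^^^^^^^^^^^^^^^^^^^^^^^^^^^^^^^^^^^^^^^
  File "h.py", line 18, in blob
    i=1+np.argmax(st[1:,4]); return l==i,st[i],ce[i]
        ~~~~~~~~~^^^^^^^^^^
    return _wrapfunc(a, 'argmax', axis=axis, out=out, **kwds)
    return bound(*args, **kwds)
ValueError: attempt to get argmax of an empty sequence
```

```bash
cat >>h.py <<'E'
def lev(name):
    d=pic(name);st();print("lever scene a,f",*fitlever([("scene",d)])[:2])
E
python3 -c "
from h import *
lev('a4')"
```

```text
t 5.63 box [-70.8  35.3 169.4] F box [ 0.2 -0.  -0.2] open 0.4 fz -0.2
lever scene a,f [-0.23   0.034] 1.207
```

View pics/a4.png

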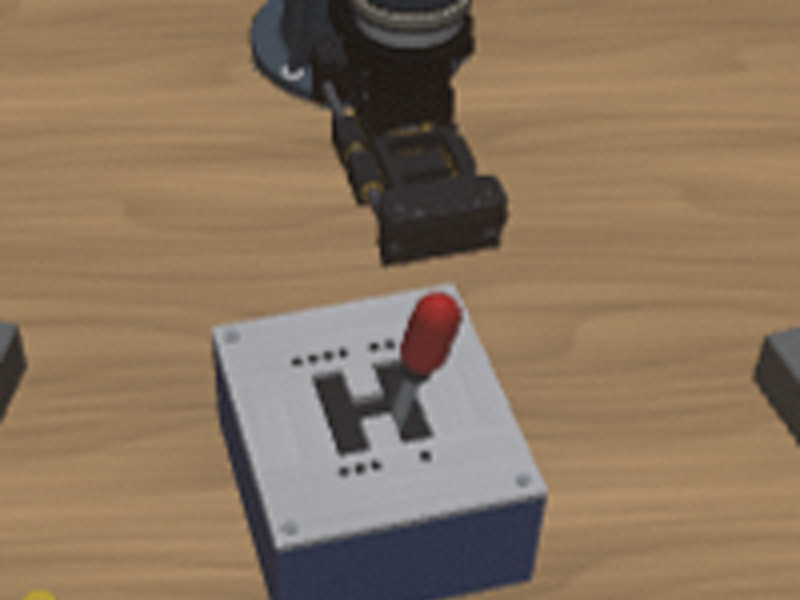

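```bash
python3 -c "
from h import *
d=bot.capture('scene');m,s,c=blob(d,'red',(235,125,335,215));print(s,c)
for f in (-.02,0,.02,.04,.06):
  for a in(-.19,-.215,-.24):
    q=sil(d,a,f);ys,xs=np.nonzero(q>.5);print(f,a,round(np.abs(q-m).sum()/m.sum(),3),xs.min(),ys.min(),np.ptp(xs)+1,np.ptp(ys)+1,xs.mean().round(1),ys.mean().round(1),len(xs))"
```

```text
[282 154  13  15 105] [288.51428571 159.38095238]
-0.02 -0.19 1.789 277 150 15 21 284.0 160.2 239
-0.02 -0.215 1.539 278 150 16 21 285.5 160.1 237
-0.02 -0.24 1.302 280 150 15 21 287.1 160.1 236
0 -0.19 1.674 277 151 15 21 284.3 161.1 235
0 -0.215 1.415 279 151 15 21 285.9 161.0 237
0 -0.24 1.285 280 151 16 21 287.4 161.0 239
0.02 -0.19 1.579 278 152 15 21 284.9 161.9 235
0.02 -0.215 1.301 279 152 16 21 286.3 161.9 239
0.02 -0.24 1.267 280 152 16 21 287.7 161.8 236
0.04 -0.19 1.493 278 153 15 21 285.1 163.0 236
0.04 -0.215 1.253 279 153 16 21 286.7 162.8 234
0.04 -0.24 1.301 281 153 16 21 288.1 162.9 238
0.06 -0.19 1.433 278 154 16 21 285.5 163.8 234
0.06 -0.215 1.282 280 154 15 20 287.0 163.6 231
0.06 -0.24 1.445 281 154 16 20 288.5 163.7 233
```

```bash
sed -i 's/(S>150)&(V>60)/(S>120)\&(V>35)/' h.py; python3 -c "
from h import *
d=bot.capture('scene');m,s,c=blob(d,'red',(235,125,335,215));print(s,c)
print(fitlever([('scene',d)]))"
```

```text
[280 153  15  21 199] [287.00502513 162.63316583]
(array([-0.219,  0.04 ]), np.float64(0.188), [1])
```

```bash
python3 -m creep '[[[3,0,0.1,0,0,0],[6,1,0.1,0,0,0],[6.5,4,0.1,0,0,0],[6.5,8,0.1,0,0,0],[6.5,12,0.1,0,0,0],[6.3,13,0.1,0,0,0],[3,13,0.1,0,0,0],[0.1,13,0.1,0,0,0]]]';python3 -m creep '[[[0,0,0,0,0,0],[0,0,0,0,0,0]]]'; python3 -c "
from h import *
lev('a5');rows(w(27,36,168),RT)"
```

```text
t: 6.4
eef_pos: [614.6, 25.1, 169.2]
ee_rot: [[-0.213, 0.977, 0.011], [0.977, 0.213, -0.003], [-0.005, 0.01, -1.0]]
contact_force: [-0.3, -0.6, 0.6]
opening: 0.5
t: 6.57
eef_pos: [615.9, 24.0, 168.9]
ee_rot: [[-0.211, 0.977, 0.012], [0.977, 0.211, -0.003], [-0.005, 0.011, -1.0]]
contact_force: [0.4, -0.7, 0.2]
opening: 0.6
t 6.62 box [ 62.5  36.1 168.9] F box [-0.4 -0.6  0. ] open 0.9 fz 0.0
lever scene a,f [-0.077  0.21 ] 4.168
shift cm [-0.   -3.55  0.05] rot [0.6  0.28 0.1 ] rows 0.8519435038294344 0.09300725138707654
```

View pics/a5.png

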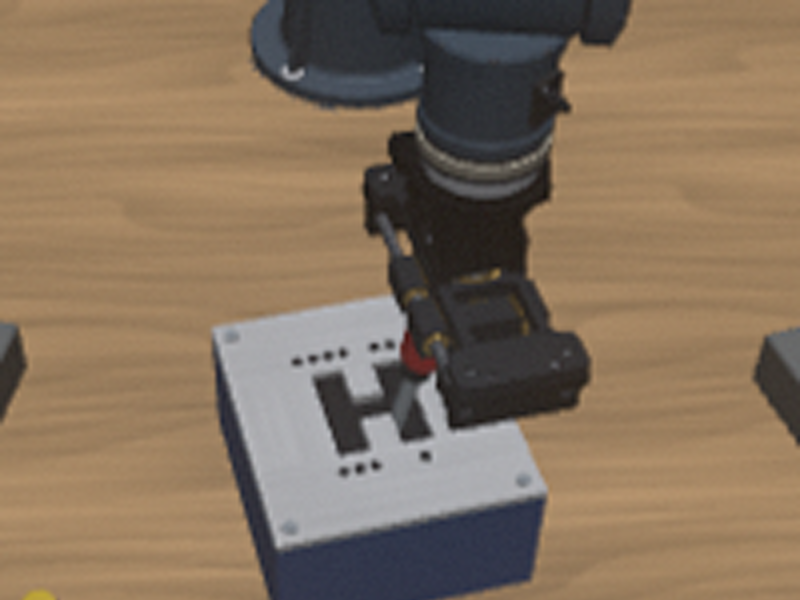

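```bash
python3 -c "
from h import *
d=bot.capture('scene')
for dz in (0,20,40,60,80,100):
  u,v=proj(d,w(62.5,36,169+dz));print(dz,(u-180)*4,(v-80)*4)
im=cv2.cvtColor(d['img'],cv2.COLOR_RGB2BGR)[135:195,260:340]
im=np.clip(im.astype(float)*2.5,0,255).astype(np.uint8)
cv2.imwrite('pics/a6.png',cv2.resize(im,None,fx=9,fy=9,interpolation=cv2.INTER_CUBIC))"
```

```text
0 454.3504323743084 390.7261594846266
20 456.59715106608974 368.6540757203536
40 458.91948518449817 345.839135257335
60 461.32131742974184 322.24319389685957
80 463.806800956261 297.8254504594039
100 466.38038333859504 272.54221134053466
```

View pics/a6.png

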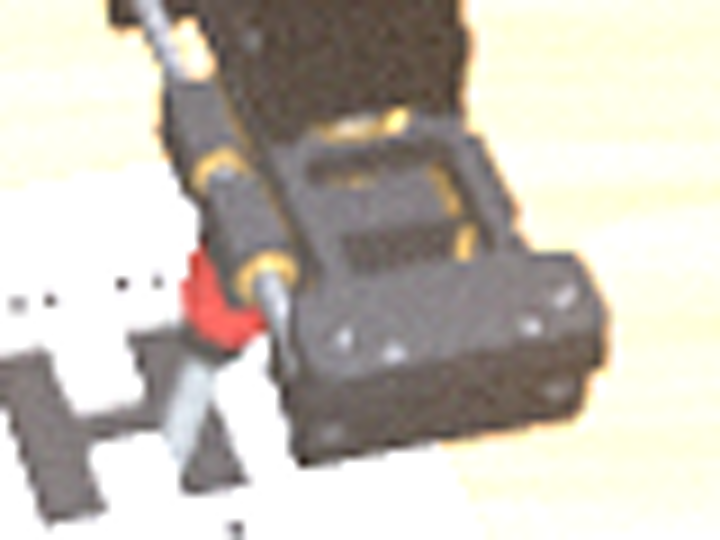

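```bash
python3 -m creep '[[[0,-1.2,0,0,0,0],[0,-2.2,0,0,0,0],[0,-2.8,0,0,0,0],[0,-3.2,0,0,0,0],[0,-3.5,0,0,0,0],[0,-3.5,0,0,0,0],[0,-3.5,0,0,0,0],[0,-3.5,0,0,0,0]]]';python3 -c "
from h import *
st();d=bot.capture('scene')"; python3 -m creep '[[[0,1,0,0,0,0],[0,3.5,0,0,0,0],[3,4,0,0,0,0],[6,4,0,0,0,0],[8,3,0,0,0,0],[8,0,0,0,0,0],[8,-2.5,0,0,0,0],[8,-2.5,0,0,0,0]]]';python3 -m creep '[[[0,0,0,0,0,0],[0,0,0,0,0,0]]]'; python3 -c "
from h import *
lev('a7')"
```

```text
t: 7.33
eef_pos: [580.8, 18.3, 168.7]
ee_rot: [[-0.213, 0.977, 0.011], [0.977, 0.213, -0.003], [-0.005, 0.011, -1.0]]
contact_force: [0.2, 0.4, -0.0]
opening: 0.3
t 7.33 box [ 27.6  36.7 168.7] F box [ 0.2  0.4 -0. ] open 0.3 fz -0.0
t: 8.05
eef_pos: [532.4, 91.4, 166.8]
ee_rot: [[-0.215, 0.977, 0.001], [0.977, 0.215, -0.003], [-0.003, 0.001, -1.0]]
contact_force: [-0.2, -0.0, -0.4]
opening: 0.2
t: 8.22
eef_pos: [532.2, 91.3, 166.8]
ee_rot: [[-0.215, 0.977, 0.001], [0.977, 0.215, -0.003], [-0.003, -0.0, -1.0]]
contact_force: [-0.1, -0.8, -0.0]
opening: 0.5
t 8.27 box [ -3.5 118.  166.9] F box [-0.3  0.2 -0. ] open 0.3 fz -0.0
lever scene a,f [-0.218  0.024] 0.206
```

View pics/a7.png

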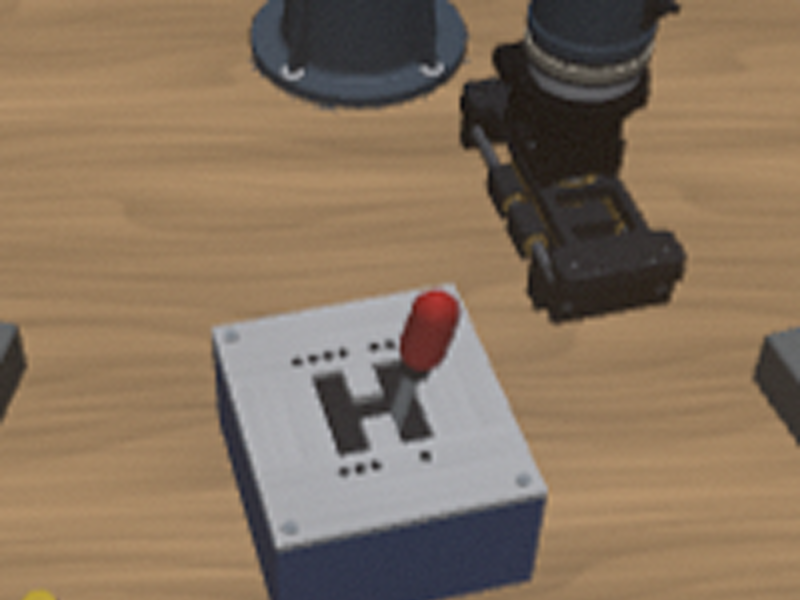

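```bash
python3 -m creep '[[[-2,0.2,0,0,0,0],[-4,0.2,0,0,0,0],[-5.2,0.2,0,0,0,0],[-6,0.2,0,0,0,0],[-7,0.2,0,0,0,0],[-8,0.2,0,0,0,0],[-8,0.2,0,0,0,0]]]';python3 -c "
from h import *
lev('a8')"
```

```text
t: 8.85
eef_pos: [553.1, 11.8, 167.2]
ee_rot: [[-0.213, 0.977, 0.003], [0.977, 0.213, -0.004], [-0.005, 0.002, -1.0]]
contact_force: [-0.1, 0.2, 0.7]
opening: 0.3
t 8.9 box [ -1.2  37.1 167.1] F box [0.4 0.3 1. ] open 0.2 fz 1.0
lever scene a,f [-0.058  0.025] 0.142
```

View pics/a8.png

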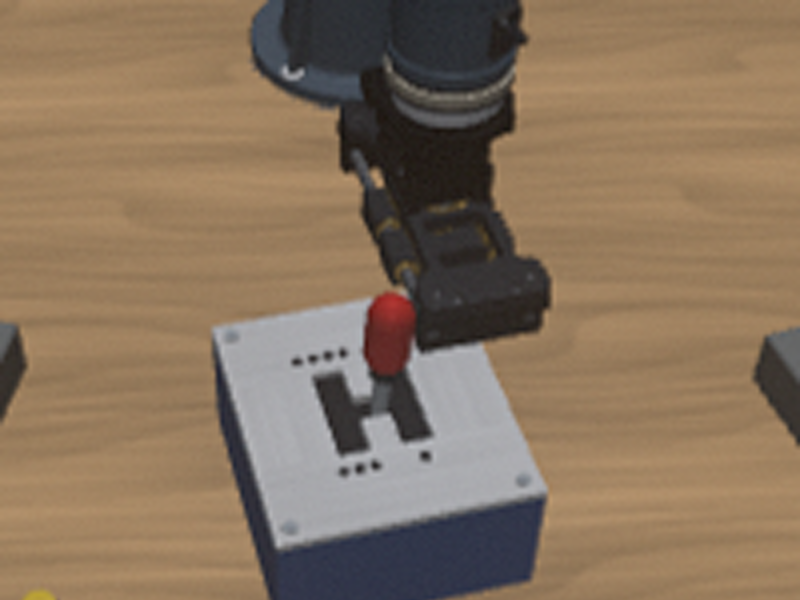

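```bash
python3 -m creep '[[[-0.8,0,0,0,0,0],[-1.7,0,0,0,0,0],[-2.6,0,0,0,0,0],[-3.5,0,0,0,0,0],[-4.1,0,0,0,0,0],[-4.5,0,0,0,0,0],[-4.5,0,0,0,0,0],[-4.5,0,0,0,0,0]]]';python3 -c "
from h import *
lev('a9')"
```

```text
t: 9.57
eef_pos: [562.3, -32.0, 167.2]
ee_rot: [[-0.213, 0.977, 0.002], [0.977, 0.213, -0.004], [-0.004, 0.001, -1.0]]
contact_force: [0.0, -0.1, 0.4]
opening: 0.7
t 9.62 box [ -1.   -8.2 167.2] F box [ 0.5 -0.3 -0.7] open 0.3 fz -0.7
lever scene a,f [0.211 0.023] 0.242
```

View pics/a9.png

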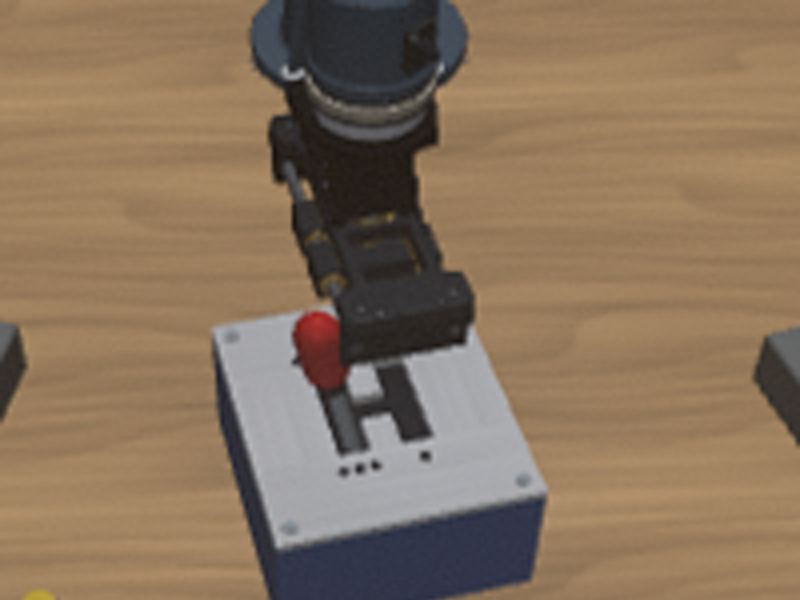

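```bash
python3 -m creep '[[[1.5,0,0,0,0,0],[3,-1,0,0,0,0],[3,-4,0,0,0,0],[2.5,-6.5,0,0,0,0],[0,-6.5,0,0,0,0],[-2.6,-6.5,0,0,0,0],[-2.6,-6.5,0,0,0,0],[-2.6,-6.5,0,0,0,0]]]';python3 -c "
from h import *
lev('b1'); rows(w(15,-34,167),RT)"
```

```text
t: 10.28
eef_pos: [504.6, -71.0, 167.6]
ee_rot: [[-0.212, 0.977, 0.003], [0.977, 0.212, -0.004], [-0.005, 0.002, -1.0]]
contact_force: [-0.1, 0.2, 0.1]
opening: 0.4
t 10.33 box [-66.  -33.6 167.4] F box [ 0.4 -0.2  0.4] open 0.3 fz 0.4
lever scene a,f [0.217 0.024] 0.194
shift cm [-0.06  8.1   0.04] rot [0.06 0.22 0.15] rows 1.9433752553618588 0.037972026171726174
```

View pics/b1.png

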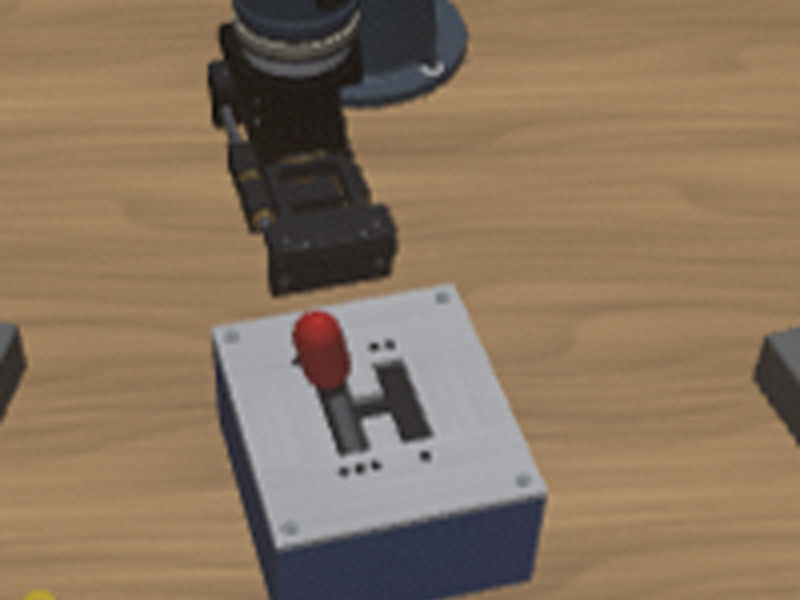

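```bash
python3 -m creep '[[[0,2,0,0,0,0],[0,4,0,0,0,0],[0,5,0,0,0,0],[0,6,0,0,0,0],[0,7,0,0,0,0],[0,7.8,0,0,0,0],[0,8.1,0,0,0,0],[0,8.1,0,0,0,0]]]';python3 -c "
from h import *
lev('b2')"
```

```text
t: 11.0
eef_pos: [583.6, -52.6, 167.2]
ee_rot: [[-0.213, 0.977, 0.002], [0.977, 0.213, -0.003], [-0.004, 0.001, -1.0]]
contact_force: [-0.2, 0.8, 0.8]
opening: 0.4
t 11.05 box [ 15.1 -33.3 167.3] F box [-0.4  0.5  0.5] open 0.4 fz 0.5
lever scene a,f [0.221 0.328] 0.967
```

View pics/b2.png

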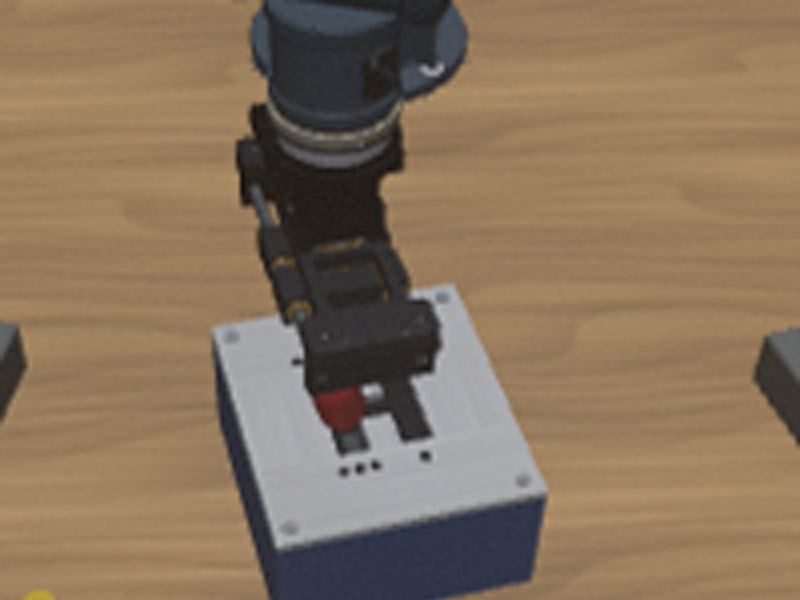

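```bash
python3 -m creep '[[[0,0.2,0,0,0,0],[0,0.4,0,0,0,0],[0,0.5,0,0,0,0],[0,0.5,0,0,0,0]]]';python3 -c "
from h import *
st()";python3 -m creep '[[[0,0.1,0,0,0,0],[0,0.2,0,0,0,0],[0,0.2,0,0,0,0],[0,0.2,0,0,0,0]]]';python3 -c "
from h import *
st()"
```

```text
t: 11.38
eef_pos: [588.1, -51.9, 167.3]
ee_rot: [[-0.213, 0.977, 0.002], [0.977, 0.213, -0.003], [-0.004, 0.001, -1.0]]
contact_force: [-2.2, -0.2, -0.7]
opening: 0.5
t 11.38 box [ 20.  -33.4 167.3] F box [-2.2  0.2 -0.7] open 0.5 fz -0.7
t: 11.72
eef_pos: [590.1, -51.4, 167.3]
ee_rot: [[-0.213, 0.977, 0.002], [0.977, 0.213, -0.003], [-0.004, 0.001, -1.0]]
contact_force: [-0.9, 0.9, 0.2]
opening: 0.4
t 11.72 box [ 22.  -33.4 167.3] F box [-0.6  1.1  0.2] open 0.4 fz 0.2
```

```bash
python3 -m creep '[[[0,-1,0,0,0,0],[0,-4,0,0,0,0],[0,-7,0,0,0,0],[0,-8,0,0,0,0],[0,-8,0,0,0,0],[0,-8,0,0,0,0]]]';python3 -c "
from h import *
lev('b3')"
```

```text
t: 12.22
eef_pos: [512.8, -69.0, 167.8]
ee_rot: [[-0.212, 0.977, 0.005], [0.977, 0.212, -0.004], [-0.005, 0.004, -1.0]]
contact_force: [0.6, 0.7, 0.5]
opening: 0.4
t 12.27 box [-56.3 -34.6 167.9] F box [0.8 0.4 0.1] open 0.4 fz 0.1
lever scene a,f [0.217 0.281] 0.257
```

View pics/b3.png

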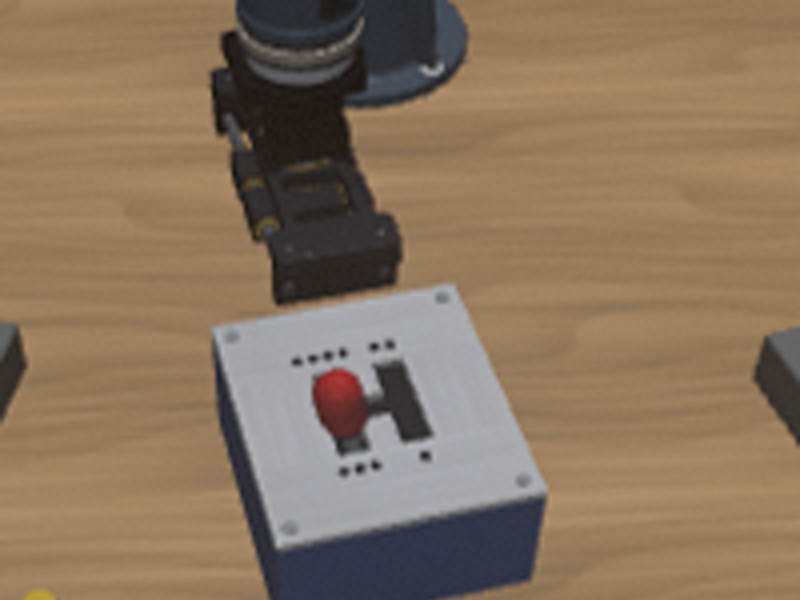

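```bash
python3 -c "
from h import *
rows([453.2,-337,130],RT)"
```

```text
shift cm [-24.88 -11.63   3.87] rot [0.25 0.31 0.12] rows 6.650420401190936 0.057887479830704185
```

```bash
python3 -m creep '[[[-3,-2,0,0,0,0],[-6.5,-3.5,0,0,0,0],[-10,-5,0,0,0,0],[-14,-6.7,1,0,0,0],[-18,-8.5,2,0,0,0],[-22,-10.5,3,0,0,0],[-24.9,-11.6,3.9,0,0,0],[-24.9,-11.6,3.9,0,0,0]]]';python3 -m creep '[[[0,0,0,0,0,0],[0,0,0,0,0,0],[0,0,0,0,0,0]]]';python3 -c "
from h import *
c=lever();lev('b4');d=c[0][1];cv2.imwrite('pics/b5.png',cv2.cvtColor(d['img'],cv2.COLOR_RGB2BGR))
cv2.imwrite('pics/b5t.png',cv2.cvtColor(c[1][1]['img'],cv2.COLOR_RGB2BGR))
rows([453.2,-337,75],RT)"
```

```text
t: 12.93
eef_pos: [454.6, -346.2, 128.6]
ee_rot: [[-0.207, 0.978, 0.009], [0.978, 0.207, -0.011], [-0.013, 0.006, -1.0]]
contact_force: [0.7, -0.1, 0.2]
opening: 0.8
t: 13.18
eef_pos: [455.5, -345.7, 128.7]
ee_rot: [[-0.208, 0.978, 0.009], [0.978, 0.208, -0.011], [-0.013, 0.007, -1.0]]
contact_force: [-0.3, 0.4, -0.5]
opening: 0.4
lever a,f ['scene', 'top'] [0.221 0.272] 0.511
lever a,f ['scene'] [0.219 0.281] 0.272
lever a,f ['top'] [0.22  0.272] 0.221
t 13.33 box [-171.5 -291.8  129. ] F box [-0.1 -0.5  0. ] open 0.6 fz 0.0
lever scene a,f [0.214 0.283] 0.262
shift cm [ 0.87 -0.07  5.38] rot [ 0.37  0.73 -0.06] rows 1.3081470613809383 0.11458536435519655
```

View pics/b5.png

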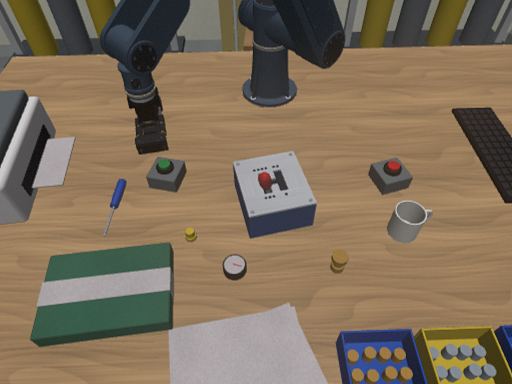

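View pics/b5t.png

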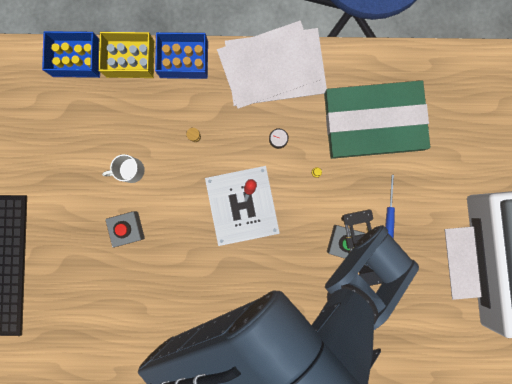

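```bash
python3 -m creep '[[[0.4,0,2,0,0,0],[0.8,0,4,0,0,0],[0.9,0,5,0,0,0],[0.9,0,5.4,0,0,0],[0.9,0,5.4,0,0,0],[0.9,0,5.4,0,0,0]]]';python3 -c "
from h import *
st();print(bot.sense()['eef_pos']);pic('c1')
d=bot.capture('scene');cv2.imwrite('pics/c1.png',cv2.resize(cv2.cvtColor(d['img'],cv2.COLOR_RGB2BGR)[90:210,100:230],None,fx=5,fy=5))
rows([453.2,-337,62],RT)"
```

```text
t: 13.83
eef_pos: [454.4, -336.8, 75.3]
ee_rot: [[-0.21, 0.978, 0.01], [0.978, 0.21, -0.012], [-0.014, 0.007, -1.0]]
contact_force: [-0.6, 0.3, -0.1]
opening: 0.4
t 13.83 box [-170.6 -283.9   75.3] F box [-0.5  0.4 -0.1] open 0.4 fz -0.1
[ 454.40781836 -336.82948875   75.28636855]
shift cm [ 0.08 -0.13  1.37] rot [ 0.43  0.84 -0.06] rows 0.33156013287110425 0.1316461559383522
```

View pics/c1.png

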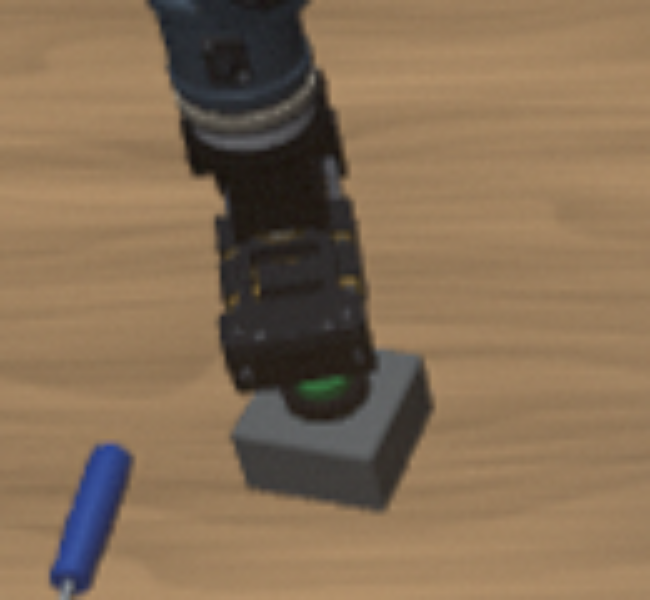

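```bash
python3 -m creep '[[[0,-0.1,0.4,0,0,0],[0,-0.1,0.8,0,0,0],[0,-0.1,1.1,0,0,0],[0,-0.1,1.3,0,0,0],[0,-0.1,1.4,0,0,0],[0,-0.1,1.4,0,0,0],[0,-0.1,1.4,0,0,0]]]';python3 -c "
from h import *
st();rows([453.2,-337,61],RT)"
```

```text
t: 14.52
eef_pos: [454.5, -338.7, 66.0]
ee_rot: [[-0.21, 0.978, 0.013], [0.978, 0.21, -0.016], [-0.018, 0.009, -1.0]]
contact_force: [-3.1, 3.5, 28.2]
opening: 0.8
t 14.52 box [-170.9 -285.7   66. ] F box [-2.3  4.1 28.2] open 0.8 fz 28.2
shift cm [ 0.2  -0.1   0.49] rot [ 0.54  1.03 -0.05] rows 0.12971207587070088 0.16279664681289996
```

```bash
python3 -c "
from h import *
for c,b in(('scene',(120,200,130,210)),('top',(190,280,300,400))):
  d=bot.capture(c);im=cv2.cvtColor(d['img'],cv2.COLOR_RGB2BGR)[b[0]:b[1],b[2]:b[3]]
  im=np.clip(im.astype(float)*2,0,255).astype(np.uint8)
  cv2.imwrite('pics/c2%s.png'%c,cv2.resize(im,None,fx=7,fy=7,interpolation=cv2.INTER_CUBIC)[:600])
st()"
```

```text
t 14.62 box [-170.9 -285.7   66. ] F box [-2.7  5.1 27.9] open 0.3 fz 27.9
```

View pics/c2scene.png

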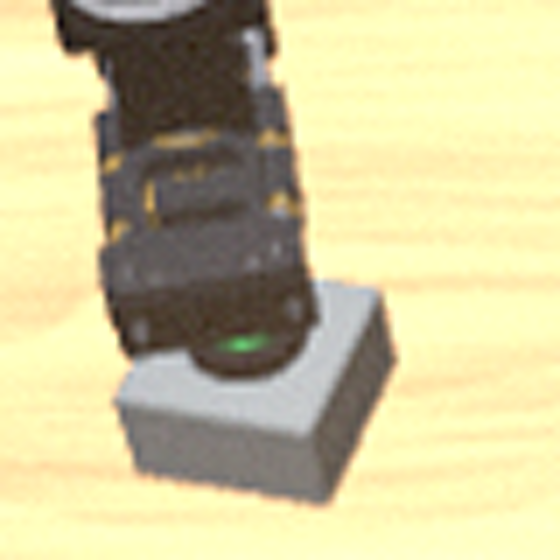

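View pics/c2top.png

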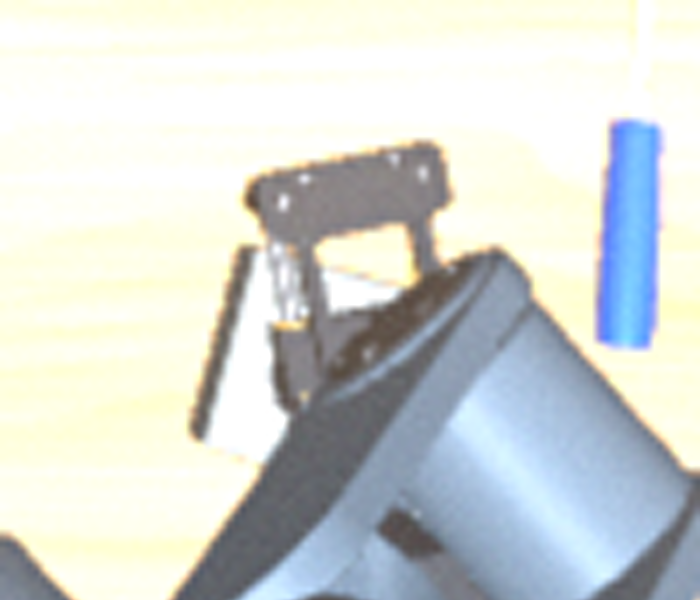

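```bash
python3 -c "
from h import *
s=bot.sense();print(s['contact_force'],s['wrist_torque'],s['eef_pos'])"
```

```text
[-3.7022513   4.37220206 27.94802236] [0.6461323  0.66986215 0.02014247] [ 454.49272295 -338.65425752   65.99004835]
```

```bash
for i in 1 2 3 4 5 6 7; do python3 -m creep '[[[0,0,-0.1,0,0,0],[0,0,-0.1,0,0,0],[0,0,-0.1,0,0,0]]]' | grep -E 'eef_pos|contact'; done
```

```text
eef_pos: [454.5, -338.8, 67.7]
contact_force: [-0.6, 1.3, 4.9]
eef_pos: [454.5, -338.7, 68.5]
contact_force: [-0.8, 1.1, 4.2]
eef_pos: [454.5, -338.7, 69.3]
contact_force: [-0.1, -0.0, 3.3]
eef_pos: [454.6, -338.8, 70.3]
contact_force: [0.2, 0.8, 3.0]
eef_pos: [454.5, -338.7, 71.3]
contact_force: [1.0, -0.3, 1.8]
eef_pos: [454.5, -338.7, 72.2]
contact_force: [1.2, 0.7, 2.5]
eef_pos: [454.3, -338.6, 73.0]
contact_force: [0.3, -0.2, 0.5]
```

The force profile matches the button spring: 4.9 N falling to about 1.5 N over roughly 6 mm, with a hard stop of 28 N below that. So the button was fully down. I'll retreat upward and check.

```bash
python3 -m creep '[[[0,0,-2,0,0,0],[0,0,-5,0,0,0],[0,-2,-9,0,0,0],[0,-5,-11,0,0,0],[0,-7,-11,0,0,0],[0,-7,-11,0,0,0],[0,-7,-11,0,0,0]]]';python3 -m creep '[[[0,0,0,0,0,0],[0,0,0,0,0,0],[0,0,0,0,0,0]]]';python3 -c "
from h import *
c=lever();st()
for n,d in c: cv2.imwrite('pics/e%s.png'%n,cv2.cvtColor(d['img'],cv2.COLOR_RGB2BGR))
t=c[1][1];s=c[0][1]
for n,z in (('mug',0),('coupling',0),('gauge',0),('screwdriver',0),('dust_cap',0),('start_top',0)):
  for cam in('scene','top'): print(n,cam,[(np.round(o['bbox'],1).tolist(),round(o['score'],2)) for o in bot.find_in(n,cam)[:2]])
cs=blob(s,'green',(150,150,185,180));print('green',cs[1:]);print('red',blob(s,'red',(375,155,415,185))[1:])"
```

```text
t: 16.95
eef_pos: [383.7, -351.5, 182.6]
ee_rot: [[-0.207, 0.978, 0.013], [0.978, 0.207, -0.016], [-0.018, 0.01, -1.0]]
contact_force: [0.4, 0.4, 0.7]
opening: 0.3
t: 17.2
eef_pos: [384.3, -351.2, 181.9]
ee_rot: [[-0.208, 0.978, 0.013], [0.978, 0.208, -0.015], [-0.017, 0.009, -1.0]]
contact_force: [0.4, 0.8, -0.9]
opening: 0.3
lever a,f ['scene', 'top'] [0.216 0.277] 0.496
lever a,f ['scene'] [0.213 0.279] 0.269
lever a,f ['top'] [0.22  0.272] 0.221
t 17.3 box [-242.3 -283.1  182. ] F box [ 0.3  0.1 -1.9] open 0.1 fz -1.9
mug scene [([409.0, 222.7, 45.8, 46.5], 0.9)]
mug top [([192.7, 133.3, 13.2, 14.4], 0.36)]
coupling scene [([340.5, 262.6, 17.4, 26.4], 0.55)]
coupling top [([317.6, 172.4, 13.1, 10.9], 0.67), ([191.6, 134.6, 17.7, 19.4], 0.5)]
gauge scene [([235.3, 265.2, 26.3, 27.2], 0.95)]
gauge top [([243.4, 204.9, 74.6, 79.7], 0.75), ([280.4, 138.7, 24.5, 19.0], 0.62)]
screwdriver scene [([115.8, 207.4, 19.1, 58.1], 0.74)]
screwdriver top [([390.4, 219.2, 11.0, 46.2], 0.67)]
dust_cap scene [([190.0, 237.1, 11.0, 14.2], 0.65), ([263.7, 183.5, 15.4, 20.0], 0.62)]
dust_cap top [([317.2, 171.2, 16.1, 11.3], 0.4)]
start_top scene [([192.2, 236.6, 10.5, 14.1], 0.74), ([165.3, 163.7, 14.5, 6.2], 0.44)]
start_top top []
green (array([158, 160,  12,  10,  94], dtype=int32), array([163.71276596, 164.22340426]))
red (array([387, 161,  13,  11, 114], dtype=int32), array([392.98245614, 165.93859649]))
```

View pics/escene.png

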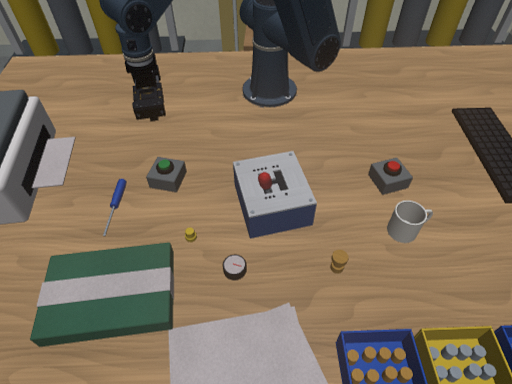

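The final picture shows the lever forward in the third slot (knob at 265,181). Both buttons are up (green at 164,164, red at 393,166), the loose things are unmoved and the arm is clear.

```bash
python3 -c "
from workcell import bot
bot.job_done()"
```

```text
the job is handed in; nothing more can be done
```

The lever is in the third slot, the green start button has been pressed and let up, and I handed the job in at about 17 s of the 61 s allowed. No verdict is reported back.

**Lever:** I pushed it with closed fingertips from the left slot into line with the cross channel. The first forward push overshot by a few millimetres, to foreaft about 0.04, so I nudged it back from the front. Then I pushed it across to the right and forward into the third slot. After the arm had moved away, both cameras gave across about 0.22 and foreaft about 0.27–0.28. My estimate puts the grasp point at least about 23 mm horizontally from the knob throughout, outside the 20 mm limit.

**Green button:** It was pressed to its stop, where the force reached 28 N, then released slowly. The force fell from 4.9 N to zero over about 6 mm, as its spring should. One number disagreed: contact began at a TCP height of about 73 mm, not the 68 mm stated. I put this down to the closed fingertips reaching about 5 mm beyond the reported TCP. In the last picture the button is back at its starting pixels.

**Everything else:** The red button looks unchanged. In the scene view, the mug, coupling, gauge, screwdriver and dust cap are where they started, within detector scatter (up to about 3.4 px for the gauge). Some top-view detections were wrong: it gave no correct mug match, and it ranked other things first for the coupling and gauge. I relied on the scene view for those. The arm was clear of everything at hand-in.

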